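Turn the dust trap's filter cartridge end for end

ROBOT

A 6-joint arm with a two-finger parallel gripper is mounted at the origin on a cart in front of the work surface, level with it; the furniture and walls round the work are solid. World frame = base frame: x ahead of the robot, y to its left, z up, the work surface at z = 0. Lengths are in m, angles in rad, forces in N, time in s.
With the tool pointing down it reaches from about 0.3 to 1 m from the base axis. Payload 5.1 kg.
Tool frame: the origin (TCP) lies at the very end of the fingers, on their centre line; the grasp point (between the pads) lies 19 mm behind it; z points along the fingers, y is the line along which they close (so a half turn about z gives the same grasp; the last joint's range is limited). The gripper opens to 95 mm and grips with 3 to 60 N. Pads are 20 mm wide; open, the fingers measure 119 mm over their backs; the gripper's body (75 mm by 180 mm) begins 59 mm behind the grasp point.
Start: joints at [-1.419, 0.124, 1.65, -0, 1.367, -0.083], TCP at [0.151, -0.632, 0.215] pointing down, gripper open.
Joint ranges: [-2.61, 2.61], [-1.02, 2.33], [0.03, 2.71], [-1.35, 4.49], [0.32, 2.68], [-2.91, 2.91]. Speed limits (rad/s): [2.57, 2.57, 3.14, 3.14, 3.14, 3.14].

INTERFACE

Orientations are given as a unit quaternion [x, y, z, w].
In Python, from plant import status, capture, manip gives the robot as it stands.
- The arm moves only by the shell command python3 -m creep 'ROWS' [FORCE]. ROWS is JSON, a list of rows, each a list of 5 numbers: the closure, from 0 (fully open) to 1 (shut), then the shift along the world's x, y, z in cm, then the turn about the world's z in degrees. A call has 1 to 12 rows; each row shifts and turns the commanded pose from where the row before left it; what a row does not reach is not made up. A row lasts 1/10 s, in which the tool goes at most 50 mm and 8.59 degrees, less where a joint would pass 70% of its speed; a pose out of reach is approached as far as the arm can. A call with a gripper value outside its range is refused whole. The fingers move at their own pace and stop on an object; FORCE is the grip in N (left out, the last holds). Time passes only in rows, so rows that do not move let the fingers close. It gives the time, the measured TCP pose, the force and the opening at its end, in the units of the state.
- status.read_state(): the state, without advancing time (a new reading comes with each control period).
- capture(name): name is "scene" or "side" or "wrist"; returns a dict with "img" (400x640x3 uint8, blue, green, red), "mtx" (3x3 intrinsics, pixels), "origin" and "rotation" of the camera in the world. Camera axes: x right, y down, z forward; pixel columns grow to the right and rows downward; lengths in m; the calibration is good to about 2 mm. A picture is of the moment at which its call begins. There is no depth.
- manip.sign_off(): hands the job in, once; it reports no verdict.
The state is a dict: "t": time; "joint_pos": joint angles; "qvel": joint speeds; "tau": joint torques, N m; "tcp_pos": TCP position; "tool_rot": TCP orientation; "force": force on the tool from outside, world axes, zero at the start; "moment": the same for the moment, N m; "finger_gap": finger opening in m.
Only numpy, scipy, OpenCV 4.12 (cv2) and the standard library are available. Lean on these libraries where they do the work, as an engineer would, in place of code of your own. Each camera call takes 0.05 s, during which the arm holds its last target. There are 200 camera calls.

TASK

The filter cartridge of the little dust trap is in back to front. First move the dropper bottle that blocks its way out: stand it upright on the bench at least 10 cm from where it stood. Then pull the cartridge right out of its sloping slot, turn it end for end so that its slotted strainer end points outwards, push it back fully home, plain end first, and let go; leave the other things on the bench alone and do not tip the bottle over.

Things in the scene. Friction and masses are not known exactly. Their poses are not given: they have to be found in the camera images.
- trap: Dust trap: grey metal device fixed to the bench, 90 x 72 mm base, about 75 mm high, with a hose stub at its back (+x). Origin on the bench under it; z up. Its square sleeve, 25 mm wide inside with 6 mm walls, is open only at the mouth, which faces along -x and up; the slot slopes down 28 degrees from level going in and is 36 mm deep.
- slot_mouth (a point): Centre of the mouth of the trap's slot (axes of the trap). Lips at both sides and the top of the mouth flare outwards, standing 8 mm ahead of it. A steel tongue 12 mm wide, 6 mm thick runs 48 mm out from the mouth under the cartridge, 1 mm below it; nothing else is beside the part of the cartridge that stands out.
- slot_bottom (a point): Centre of the closed bottom of the slot, 36 mm straight in from the mouth along the sloping slot axis. Axes: those of the trap.
- slot_outer (a point): Point in the air on the slot axis, 84 mm straight out (and up) from the mouth: the outer end of the cartridge lies here when it is fully home. Axes: those of the trap.
- cartridge_centre (a point): Centre of the loose filter cartridge, a straight rigid white plastic bar 120 mm long and 22 x 22 mm in section, 80 g; x runs along its length towards the strainer end. At the start it is fully home, strainer end inside, and 84 mm of it stand out of the slot, so its centre is 24 mm outside the mouth. 1.5 mm play each side in the slot; both ends are tapered over 3 mm; it goes in either end first.
- strainer_end (a point): Centre of the cartridge's strainer end face; the last 35 mm at this end have five dark slots round the bar. 60 mm from the cartridge's centre, on its +x.
- plain_end (a point): Centre of the cartridge's other, plain smooth end face, 60 mm from its centre on its -x.
- bottle_centre (a point): Centre, half-way up (51 mm above its foot), of the closed amber dropper bottle with a black dropper, 102 mm tall, round body 34 mm across up to about 60 mm above its foot, a collar 24 mm across to 77 mm, and a dropper 13 mm across on top, 80 g. z is its upright axis. It stands on the bench 12 to 22 mm beyond the cartridge's outer end, in the way when the cartridge is pulled out.
- jaw_cast_centre (a point): Bystander: plaster cast of a jaw, 49 x 60 x 36 mm; the centre, half-way up.
- tub_centre (a point): Bystander: low white tub, 89 mm across and 39 mm high; the centre, half-way up.
- round_box_centre (a point): Bystander: round lidded plastic box, 68 mm across and 41 mm high; the centre, half-way up.
- clay_crucible_centre (a point): Bystander: clay crucible, 53 mm across and 44 mm high; the centre, half-way up.
Not all that is in view belongs to the job. What is shaped like the part that bears bottle_centre but turquoise is not meant.

How it is judged:
On the way, in this order (a step that is already met when the one before it is completed fails the run):
1. the bottle stands upright and still at least 9 cm from where it stood, with the cartridge still in its slot (distance of bottle_centre from where it was at the start of the episode above 0.09 m and angle between bottle_centre's own z axis and vertical below 0.1 rad and height (world z) of bottle_centre below 0.056 m and linear speed of dropper_bottle below 0.02 m/s and contact force between the fingers and dropper_bottle below 0.1 N and distance between strainer_end and slot_bottom below 0.015 m), for 0.2 s.
2. the cartridge is right out of the slot (distance between cartridge_centre and slot_mouth above 0.064 m and distance between strainer_end and slot_bottom above 0.04 m), for 0.1 s.
At the end, for the whole second after the job is handed in: The cartridge is back in the slot, released and at rest, plain end within 5 mm of the slot's bottom and strainer end within 8 mm of slot_outer; the bottle stands upright (within 0.1 rad) on the bench, at least 9 cm from where it stood at the start (distance between plain_end and slot_bottom below 0.005 m and distance between strainer_end and slot_outer below 0.008 m and linear speed of cartridge below 0.02 m/s and distance of bottle_centre from where it was at the start of the episode above 0.09 m and angle between bottle_centre's own z axis and vertical below 0.1 rad and height (world z) of bottle_centre below 0.056 m); the robot touches nothing.
It fails at once if the bottle tips by more than 0.5 rad (angle between bottle_centre's own z axis and vertical above 0.5 rad).
It fails at once if a bystander is moved by more than 3 cm (distance of any of jaw_cast_centre, tub_centre, round_box_centre, clay_crucible_centre from where it was at the start of the episode above 0.03 m).
It also fails if it takes over 64 s, if anything falls off the work surface, if the arm or the gripper's body presses on something with over 40 N, if the wrist force passes 120 N, or if a joint passes its speed limit or range.

## Working session

There is one attempt and no reset: what is moved stays moved. The work goes in short steps, Python scripts to look and compute and a shell command to move; the robot and the scene stay as the last step left them, time stands still between calls to the robot, and variables do not carry over. Pictures are saved under pics/ and viewed, on a budget of 10 in all, crops included, one or two more only if the job needs it, and the job is handed in when it is done.

```bash
mkdir -p pics; ls
python3 - <<'E'
from plant import status,capture
import cv2,numpy as np
s=status.read_state(); print(s)
for n in ("scene","side"):
    c=capture(n); cv2.imwrite(f"pics/{n}0.png",c["img"]); np.savez(f"pics/{n}0.npz",**c); print(n,c["mtx"],c["origin"],c["rotation"])
E
```

```text
pics
{'t': 0.0, 'joint_pos': array([-1.41856950e+00,  1.24462527e-01,  1.65164776e+00,  5.47426858e-06,
        1.36750503e+00, -8.26162916e-02]), 'qvel': array([ 0.00019235, -0.00171133, -0.00131385, -0.00067134, -0.00150223,
       -0.00027369]), 'tau': array([ 2.59297367e-04, -4.17601240e+01, -3.59931564e+01,  7.74654583e-02,
        4.93193697e-02, -1.84665987e-04]), 'tcp_pos': array([ 0.15111518, -0.63153758,  0.21343012]), 'tool_rot': array([ 9.93113563e-01,  1.17151301e-01, -3.25138665e-05, -1.01080930e-03]), 'force': array([ 0.13060354, -0.82871969, -0.75168638]), 'moment': array([-0.01659267,  0.05625529, -0.05100279]), 'finger_gap': 0.09543627375381271}
scene [[430.09835764   0.         326.42412001]
 [  0.         430.09835764 201.95411906]
 [  0.           0.           1.        ]] [-0.08283118  0.84442576  0.63057164] [-0.2794643   0.8147168  -0.48460756  0.15261636]
side [[506.85532377   0.         318.149086  ]
 [  0.         506.85532377 196.07085044]
 [  0.           0.           1.        ]] [ 0.58443531 -0.90717443  0.74925065] [ 0.89061747  0.03399989 -0.00695384 -0.45342714]
```

View pics/scene0.png

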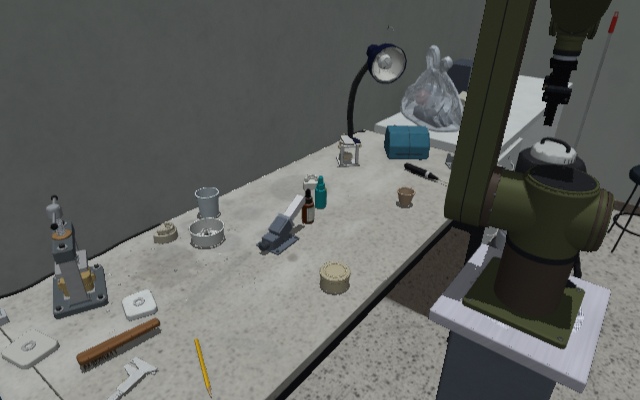

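View pics/side0.png

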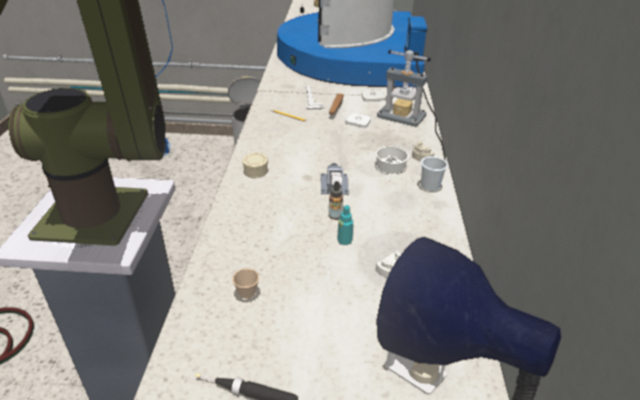

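The scene view shows the trap at about (278,238), the cartridge rising to (300,198), the amber bottle at (308,210) and the turquoise one at (320,193). In the side view they are at (335,180), the amber bottle at (336,205) and the turquoise at (345,228). I'll cast rays for these.

```bash
cat > h.py <<'E'
import numpy as np,cv2
from scipy.spatial.transform import Rotation as R
def ray(c,u,v):
    q=np.array(c["rotation"]); M=R.from_quat(q).as_matrix() if q.ndim==1 else q
    K=c["mtx"]; d=M@np.array([(u-K[0,2])/K[0,0],(v-K[1,2])/K[1,1],1.]); return np.array(c["origin"]),d/np.linalg.norm(d)
def plane(c,u,v,z):
    o,d=ray(c,u,v); return o+d*(z-o[2])/d[2]
def tri(c1,p1,c2,p2):
    o1,d1=ray(c1,*p1);o2,d2=ray(c2,*p2)
    s=np.linalg.lstsq(np.c_[d1,-d2],o2-o1,rcond=None)[0]
    a,b=o1+s[0]*d1,o2+s[1]*d2; return (a+b)/2,np.linalg.norm(a-b)
def proj(c,P):
    q=np.array(c["rotation"]); M=R.from_quat(q).as_matrix() if q.ndim==1 else q
    p=c["mtx"]@(M.T@(np.array(P)-c["origin"])); return p[:2]/p[2]
E
python3 - <<'E'
from h import *
np.set_printoptions(precision=3,suppress=True)
a=np.load("pics/scene0.npz");b=np.load("pics/side0.npz")
for n,p,q,z in [("bottle foot",(308,222),(336,217),0),("turq foot",(320,207),(345,243),0),("bottle top",(309,191),(336,190),.1),("turq top",(320,177),(346,207),.1),("trap",(278,246),(334,192),0),("cruc",(405,198),(247,290),.02),("box",(335,280),(256,165),.02),("jaw",(310,183),(388,265),.018),("tub",(207,234),(391,160),.02)]:
    print(n,plane(a,*p,z),plane(b,*q,z),*tri(a,p,b,q))
x=np.concatenate([cv2.resize(a["img"][150:290,200:360],None,fx=2.5,fy=2.5,interpolation=2),cv2.resize(b["img"][140:280,255:415],None,fx=2.5,fy=2.5,interpolation=2)],1)
cv2.imwrite("pics/crop1.png",x)
E
```

```text
bottle foot [0.564 0.051 0.   ] [0.577 0.04  0.   ] [ 0.574  0.044 -0.005] 0.006910931726138771
turq foot [ 0.59  -0.037  0.   ] [ 0.601 -0.052  0.   ] [ 0.6   -0.046 -0.006] 0.003707343470619576
bottle top [0.559 0.053 0.1  ] [0.575 0.009 0.1  ] [0.575 0.032 0.085] 0.002677324891579124
turq top [ 0.59  -0.034  0.1  ] [ 0.598 -0.051  0.1  ] [ 0.598 -0.043  0.094] 0.0009495174283180174
trap [0.55  0.189 0.   ] [0.568 0.141 0.   ] [ 0.569  0.169 -0.019] 0.0014213759216749364
cruc [ 0.405 -0.215  0.02 ] [ 0.414 -0.229  0.02 ] [ 0.411 -0.224  0.014] 0.0032461592777608215
box [0.343 0.228 0.02 ] [0.357 0.217 0.02 ] [0.352 0.223 0.014] 0.008813357062526945
jaw [ 0.691 -0.114  0.018] [ 0.691 -0.133  0.018] [ 0.695 -0.123  0.011] 0.006596219722694767
tub [0.707 0.285 0.02 ] [0.717 0.277 0.02 ] [0.716 0.28  0.016] 0.005110709785305283
```

View pics/crop1.png

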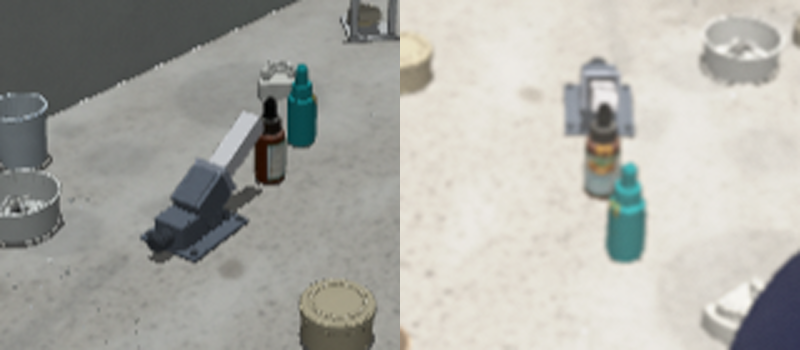

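The crop shows the cartridge sloping out of the trap towards the camera-right side (world -y). The amber bottle stands just past its end and the turquoise one is about 9 cm further out. Next I'll check the lamp and the bench edge, then bring the wrist camera over.

```bash
python3 - <<'E'
from h import *
np.set_printoptions(precision=3,suppress=True)
a=np.load("pics/scene0.npz");b=np.load("pics/side0.npz")
print("lamp",tri(a,(385,65),b,(420,310)))
print("edge",plane(a,425,258,0),plane(a,270,395,0),plane(b,205,240,0))
E
python3 -m creep '[[0,2.5,3.5,2,-8],[0,2.5,3.5,2,-8],[0,2.5,3.5,2,-8],[0,2.5,3.5,2,-8],[0,2.5,3.5,2,-8],[0,2.5,3.5,0,-8],[0,2.5,3.5,0,-8],[0,2.5,3.5,0,-8],[0,2.5,3.5,0,-8],[0,2.5,3.5,0,-8],[0,2.5,3.5,0,-8],[0,2.5,3.5,0,-8]]'
```

```text
lamp (array([ 0.682, -0.522,  0.324]), np.float64(0.007114264641813094))
edge [ 0.233 -0.     0.   ] [0.266 0.517 0.   ] [ 0.289 -0.069  0.   ]
t: 1.3
tcp_pos: [0.4488, -0.215, 0.3143]
tool_rot: [0.755, -0.655, -0.0, 0.0]
force: [0.8, 0.0, -0.0]
finger_gap: 0.0952
```

```bash
python3 -m creep '[[0,1,1,0,8.5],[0,1,1,0,8.5],[0,1,1,0,8.5],[0,1,1,0,8.5],[0,1,1,0,8.5],[0,1,1,0,8.5],[0,1,1,0,8.5],[0,1,1,0,8.5],[0,0.5,1,0,8.5],[0,0.5,1,0,8.5],[0,0.5,1,0,8.5],[0,0.5,1,0,8.5]]'
python3 -m creep '[[0,0,1,0,8.5],[0,0,1,0,8.5],[0,0,1,0,8.5],[0,0,1,0,8.5],[0,0,1,0,8.5],[0,0,1,0,8.5],[0,0,1,0,8.5],[0,0,1,0,8.5],[0,0,0,0,0],[0,0,0,0,0]]'
python3 - <<'E'
from plant import status,capture
import cv2,numpy as np
c=capture("wrist"); cv2.imwrite("pics/w1.png",c["img"]); np.savez("pics/w1.npz",**c)
s=status.read_state();print(s["tcp_pos"],s["joint_pos"],c["origin"],c["rotation"])
E
```

```text
t: 2.5
tcp_pos: [0.5482, -0.0961, 0.314]
tool_rot: [0.984, 0.18, -0.001, -0.0]
force: [0.1, -0.2, 0.7]
finger_gap: 0.0947
t: 3.5
tcp_pos: [0.5481, -0.0167, 0.3143]
tool_rot: [0.718, 0.696, -0.0, -0.0]
force: [-0.2, 0.3, 0.5]
finger_gap: 0.0952
[ 0.54817581 -0.01689738  0.3143557 ] [-1.28545467e-01 -1.44727971e-01  1.75137575e+00 -2.95757853e-04
  1.53535738e+00 -9.87149213e-02] [0.54985504 0.06517281 0.48481195] [ 0.98911994 -0.01521338 -0.002385    0.14630313]
```

View pics/w1.png

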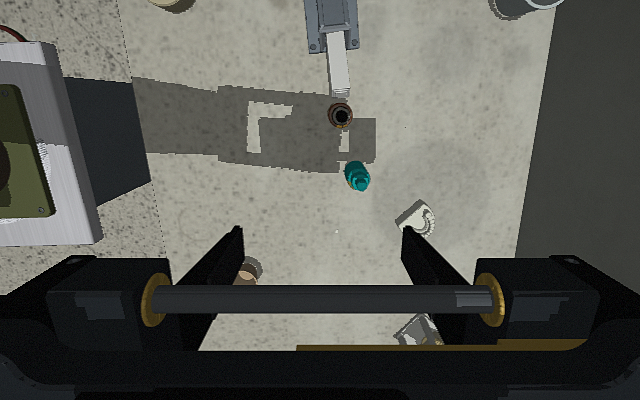

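The wrist view shows the bottle's dropper at (341,116). The cartridge runs from (331,33) at the mouth to (339,96) at its outer end, and the turquoise bottle is at (358,177). I'll compute the bottle position and a rough height for the cartridge end.

Run:
```python
from h import *
np.set_printoptions(precision=4,suppress=True)
a=np.load("pics/scene0.npz");w=np.load("pics/w1.npz");b=np.load("pics/side0.npz")
print("bottle top",plane(w,341,116,.102), tri(w,(341,116),a,(308.5,190)), tri(w,(341,116),b,(336.5,182)))
print("bar end top edge", tri(w,(339.5,94),a,(301,196)))
hsv=cv2.cvtColor(w["img"],cv2.COLOR_BGR2HSV)
g=cv2.GaussianBlur(w["img"],(3,3),0)
for y in range(30,104,6): print(y,[int(x) for x in g[y,318:362:2].mean(1)])
```

```text
bottle top [0.5716 0.0471 0.102 ] (array([0.5702, 0.0455, 0.0964]), np.float64(0.004260928065193942)) (array([0.5732, 0.0468, 0.0958]), np.float64(0.0025502709009698086))
bar end top edge (array([0.571 , 0.0725, 0.0889]), np.float64(0.0002733201095006427))
30 [84, 119, 122, 124, 125, 125, 125, 124, 122, 120, 125, 136, 126, 78, 74, 77, 95, 114, 114, 111, 120, 156]
36 [113, 89, 74, 67, 117, 188, 182, 182, 182, 182, 182, 181, 186, 99, 67, 77, 100, 114, 113, 112, 117, 152]
42 [101, 82, 76, 71, 107, 188, 183, 182, 183, 183, 181, 182, 185, 154, 59, 79, 102, 83, 85, 79, 98, 147]
48 [118, 86, 80, 105, 75, 171, 183, 183, 183, 183, 183, 183, 183, 177, 67, 73, 89, 92, 93, 92, 118, 153]
54 [150, 165, 160, 158, 95, 140, 187, 183, 184, 184, 184, 183, 184, 185, 156, 161, 159, 162, 163, 161, 160, 163]
60 [141, 151, 160, 163, 139, 113, 189, 184, 184, 184, 184, 184, 184, 185, 172, 160, 168, 167, 165, 164, 164, 162]
66 [146, 153, 158, 160, 138, 86, 174, 185, 184, 184, 184, 184, 185, 185, 183, 162, 158, 158, 161, 162, 162, 160]
72 [146, 151, 157, 161, 147, 88, 166, 186, 184, 186, 185, 185, 185, 185, 186, 159, 165, 163, 164, 163, 160, 161]
78 [163, 158, 160, 162, 162, 98, 115, 191, 185, 185, 186, 185, 186, 184, 186, 174, 158, 164, 164, 164, 165, 164]
84 [158, 161, 156, 152, 160, 141, 92, 178, 187, 186, 185, 185, 186, 186, 185, 187, 166, 163, 166, 165, 161, 154]
90 [159, 161, 156, 149, 154, 137, 80, 125, 160, 157, 164, 178, 169, 162, 150, 132, 158, 162, 162, 159, 159, 162]
96 [88, 89, 88, 86, 83, 86, 88, 108, 110, 115, 126, 127, 127, 130, 125, 131, 155, 155, 157, 160, 160, 162]
102 [86, 87, 88, 90, 92, 92, 93, 89, 88, 77, 71, 73, 76, 82, 111, 159, 159, 159, 160, 163, 164, 164]
```

Bottle at (0.572, 0.046). The cartridge's outer end is about z 0.08–0.09 there, so the gripper body clears it with the TCP at z 0.046.

```bash
python3 -m creep '[[0,0.8,2.1,-3,0],[0,0.8,2.1,-3,0],[0,0.8,2.1,-4,0],[0,0,0,-4,0],[0,0,0,-3,0],[0,0,0,-3,0],[0,0,0,-3,0],[0,0,0,-2,0],[0,0,0,-1.8,0],[0,0,0,0,0],[0.3,0,0,0,0],[0.5,0,0,0,0]]' 10
python3 -m creep '[[0.8,0,0,0,0],[0.8,0,0,0,0],[0.8,0,0,0,0],[0.8,0,0,0,0],[0.8,0,0,0,0],[0.8,0,0,1,0]]' 10
```

```text
t: 4.75
tcp_pos: [0.5734, 0.0461, 0.0481]
tool_rot: [0.717, 0.697, 0.001, 0.001]
force: [-0.8, 0.3, 0.4]
finger_gap: 0.0841
t: 5.35
tcp_pos: [0.5709, 0.0464, 0.0554]
tool_rot: [0.717, 0.697, -0.001, -0.001]
force: [0.3, -0.6, -0.7]
finger_gap: 0.0365
```

```bash
python3 -m creep '[[0.8,0,0,-0.9,0],[0.8,0,0,0,0],[0.8,0,0,0,0],[0.8,0,0,1,0],[0.8,0,0,2,0],[0.8,0,0,3,0],[0.8,0,0,3,0],[0.8,0,0,3,0]]' 15
python3 -m creep '[[0.8,-2,-2,0,0],[0.8,-3,-3,0,0],[0.8,-3,-3,0,0],[0.8,-3,-3,0,0],[0.8,-2.2,-2.5,0,0],[0.8,0,-1,0,0],[0.8,0,0,-3,0],[0.8,0,0,-3,0],[0.8,0,0,-3,0],[0.8,0,0,-2,0],[0.8,0,0,0,0],[0.8,0,0,0,0]]' 15
python3 - <<'E'
from plant import capture
import cv2,numpy as np
a=capture("scene");np.savez("pics/scene2.npz",**a);b=capture("side")
cv2.imwrite("pics/c2.png",np.concatenate([cv2.resize(a["img"][150:290,220:380],None,fx=2.5,fy=2.5),cv2.resize(b["img"][140:280,220:380],None,fx=2.5,fy=2.5)],1))
E
```

```text
t: 6.15
tcp_pos: [0.5719, 0.0464, 0.1687]
tool_rot: [0.717, 0.697, -0.0, -0.0]
force: [0.2, -0.1, 0.1]
finger_gap: 0.0314
t: 7.35
tcp_pos: [0.4407, -0.0985, 0.0579]
tool_rot: [0.717, 0.698, 0.0, -0.0]
force: [0.9, -0.1, -0.4]
finger_gap: 0.0314
```

View pics/c2.png

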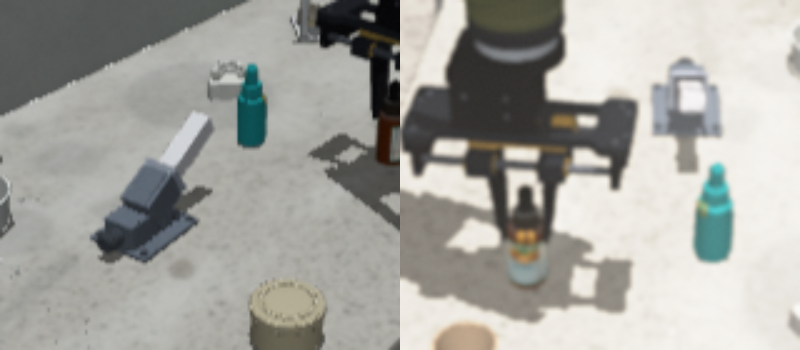

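The bottle hangs upright in the fingers, and the cartridge is undisturbed in its slot. I'll lower it gently onto the bench.

```bash
python3 -m creep '[[0.8,0,0,-0.5,0],[0.8,0,0,-0.3,0],[0.8,0,0,-0.15,0],[0.8,0,0,0,0],[0.8,0,0,0,0]]'
```

```text
t: 7.95
tcp_pos: [0.4409, -0.099, 0.0502]
tool_rot: [0.717, 0.698, -0.0, 0.0]
force: [-4.2, 0.5, 10.5]
finger_gap: 0.0313
```

```bash
python3 -m creep '[[0.8,0,0,0.1,0],[0.8,0,0,0,0],[0.6,0,0,0,0],[0.4,0,0,0,0],[0,0,0,0,0],[0,0,0,0,0],[0,0,0,0,0],[0,0,0,0,0],[0,0,0,0,0]]'
python3 -m creep '[[0,0,0,3,0],[0,0,0,4,0],[0,0,0,4,0],[0,0,0,5,0],[0,0,0,5,0],[0,4,2,3,0],[0,4,2,0,0],[0,4,2,0,0],[0,0,0,0,0],[0,0,0,0,0]]'
python3 - <<'E'
from plant import status,capture
import cv2,numpy as np
c=capture("wrist"); np.savez("pics/w3.npz",**c); a=capture("scene");np.savez("pics/scene3.npz",**a)
b=capture("side");np.savez("pics/side3.npz",**b)
s=status.read_state();print(s["tcp_pos"],s["joint_pos"])
W=cv2.resize(c["img"][0:240,220:420],None,fx=2,fy=2)
S=cv2.resize(a["img"][165:285,240:340],None,fx=4,fy=4,interpolation=2)
cv2.imwrite("pics/w3.png",np.concatenate([W,S],1))
E
```

```text
t: 8.85
tcp_pos: [0.4402, -0.0986, 0.0491]
tool_rot: [0.717, 0.697, -0.0, -0.0]
force: [0.9, -1.2, 0.1]
finger_gap: 0.0807
t: 9.85
tcp_pos: [0.5575, -0.0396, 0.286]
tool_rot: [0.716, 0.698, -0.001, -0.001]
force: [0.1, 0.5, 0.9]
finger_gap: 0.0955
[ 0.55665807 -0.04048386  0.287165  ] [-1.68691774e-01 -1.15014495e-01  1.76913533e+00 -1.72752552e-04
  1.48737830e+00 -1.40850223e-01]
```

View pics/w3.png

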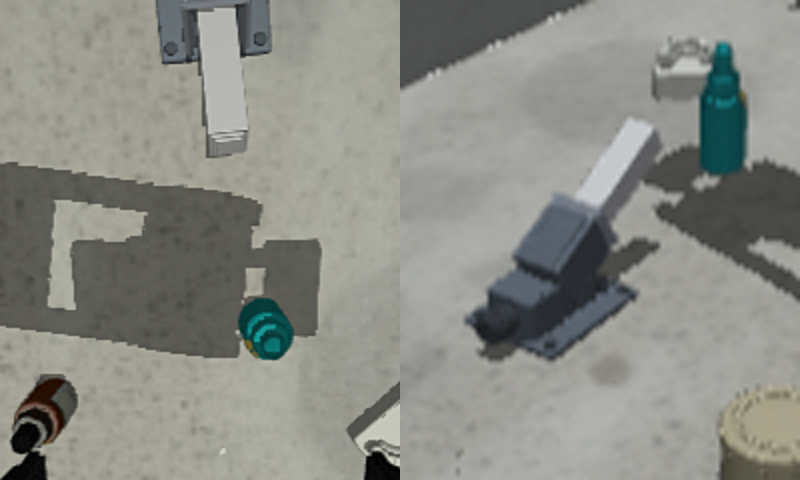

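The bottle stands by itself and the cartridge is still home. The crease at the top of its outer end is at wrist crop (206..245, 132), which is full-frame about (333,66), and at scene crop (647,128), which is (301.6,197). The base-plate bolts are at crop (171,50) and (260,40).

Run:
```python
from h import *
np.set_printoptions(precision=4,suppress=True)
a=np.load("pics/scene3.npz");w=np.load("pics/w3.npz");b=np.load("pics/side3.npz")
P,e=tri(w,(332.8,66.),a,(301.6,197)); print("crease",P,e)
b1=plane(w,305.5,25,.006);b2=plane(w,350,20,.006); print("bolts",b1,b2)
t=b2-b1; yaw=np.arctan2(t[1],t[0]); print("bolt yaw deg",np.degrees(yaw))
# bar edges in wrist: left & right boundary per row, intersect with bar top plane
g=cv2.GaussianBlur(cv2.cvtColor(w["img"],cv2.COLOR_BGR2GRAY),(3,3),0).astype(int)
s,c=np.sin(np.radians(28)),np.cos(np.radians(28))
for it in range(2):
  dh=np.array([np.sin(yaw),-np.cos(yaw),0]); d=dh*c+[0,0,s]; n=-dh*s+[0,0,c]
  L=[]
  for y in range(8,62,4):
    r=g[y,310:355]; i=int(np.argmax(np.abs(np.diff(r[:20])))); m=np.where(r>176)[0]; 
    pts=[]
    for u in (310+m[0]-.5,310+m[-1]+.5):
        o,q=ray(w,u,y); k=((P-o)@n)/(q@n); pts.append(o+q*k)
    L.append((pts[0]+pts[1])/2); 
    if it: print(y,310+m[0],310+m[-1],L[-1],np.linalg.norm(pts[1]-pts[0]))
  L=np.array(L); f=np.polyfit(L[:,1],L[:,0],1); yaw=np.arctan(-f[0]) ; print("bar yaw",np.degrees(yaw))
M=P-.081*d-.011*n
print("d",d,"mouth",M,"outer",M+.084*d,"centre",M+.024*d,"bottom",M-.036*d)
```

```text
crease [0.5689 0.077  0.0887] 0.005468841770541481
bolts [0.539  0.1375 0.006 ] [0.597  0.1417 0.006 ]
bolt yaw deg 4.180763980710389
bar yaw 4.07851652676281
8 320 336 [0.5677 0.1444 0.053 ] 0.019599926615877197
12 320 336 [0.5676 0.1397 0.0554] 0.019543361044678884
16 321 337 [0.5686 0.135  0.058 ] 0.01948024977826768
20 321 337 [0.5684 0.1304 0.0604] 0.01942439713559912
24 321 338 [0.5689 0.1257 0.0629] 0.020504625797631904
28 322 338 [0.5693 0.1211 0.0654] 0.019306920477835145
32 322 339 [0.5697 0.1166 0.0678] 0.020381014691963663
36 323 339 [0.5701 0.112  0.0702] 0.019190902665792844
40 323 340 [0.5705 0.1075 0.0726] 0.020258933502079007
44 323 340 [0.5704 0.103  0.075 ] 0.02020195452905222
48 324 340 [0.5708 0.0985 0.0774] 0.019022834362954863
52 324 341 [0.5712 0.0941 0.0798] 0.02008207358307216
56 324 341 [0.5711 0.0897 0.0821] 0.020026119392662373
60 325 342 [0.572  0.0853 0.0845] 0.019963652323078535
bar yaw 4.078522842658195
d [ 0.0628 -0.8807  0.4695] mouth [0.5641 0.1432 0.041 ] outer [0.5694 0.0692 0.0804] centre [0.5657 0.1221 0.0523] bottom [0.5619 0.1749 0.0241]
```

```bash
python3 -m creep '[[0,0.2,3.2,-1,1.4],[0,0.2,3.2,-2,1.4],[0,0.2,3.2,-2,1.4],[0,0.2,3.2,-2,1.4],[0,0.2,2.6,-2,0],[0,0,0,-3,0],[0,0,0,-3,0],[0,0,0,-3,0],[0,0,0,-3,0],[0,0,0,-2,0],[0,0,0,-1.4,0],[0.3,0,0,0,0]]' 30
python3 -m creep '[[0.5,0,0,0,0],[0.9,0,0,0,0],[0.9,0,0,0,0],[0.9,0,0,0,0],[0.9,0,0,0,0],[0.9,0,0,0,0],[0.9,0,0,0,0],[0.9,0,0,0,0],[0.9,0,0,0,0]]' 30
```

```text
t: 11.2
tcp_pos: [0.5656, 0.1132, 0.0413]
tool_rot: [0.682, 0.731, -0.001, -0.001]
force: [-0.3, -0.5, 0.5]
finger_gap: 0.0914
t: 12.1
tcp_pos: [0.5682, 0.114, 0.0431]
tool_rot: [0.682, 0.731, 0.001, 0.001]
force: [2.8, 0.6, -1.9]
finger_gap: 0.0221
```

```bash
python3 -m creep '[[0.9,0.03,-0.44,0.235,0],[0.9,0.06,-0.88,0.47,0],[0.9,0.06,-0.88,0.47,0]]' 30
```

```text
t: 12.4
tcp_pos: [0.5694, 0.0914, 0.0554]
tool_rot: [0.682, 0.732, 0.0, 0.0]
force: [3.3, 0.4, -1.5]
finger_gap: 0.0219
```

```bash
python3 -m creep '[[0.9,0.06,-0.88,0.47,0],[0.9,0.06,-0.88,0.47,0],[0.9,0.06,-0.88,0.47,0],[0.9,0,0,1,0],[0.9,0,0,2,0],[0.9,0,0,3,0],[0.9,0,0,3,0],[0.9,0,0,3,0],[0.9,0,0,0,0],[0.9,0,0,0,0]]' 30
python3 - <<'E'
from plant import status,capture
import cv2,numpy as np
a=capture("scene");np.savez("pics/scene4.npz",**a)
b=capture("side")
cv2.imwrite("pics/c4.png",np.concatenate([cv2.resize(a["img"][130:290,220:380],None,fx=2.5,fy=2.5),cv2.resize(b["img"][120:280,220:380],None,fx=2.5,fy=2.5)],1))
E
```

```text
t: 13.4
tcp_pos: [0.5708, 0.0655, 0.1895]
tool_rot: [0.682, 0.732, 0.0, 0.0]
force: [-0.1, 0.2, -1.6]
finger_gap: 0.0222
```

View pics/c4.png

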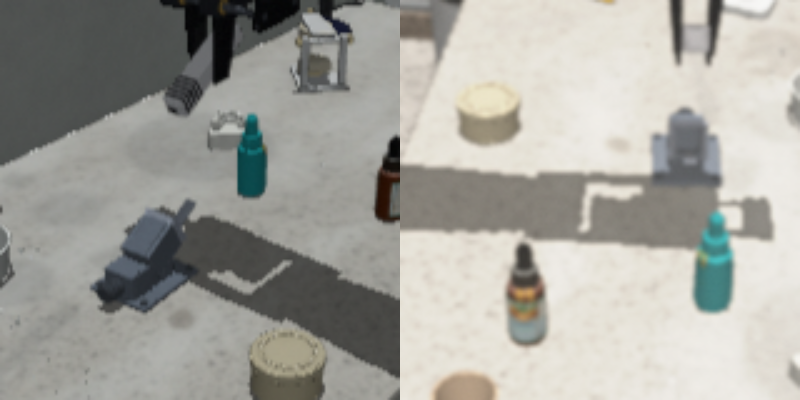

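The cartridge is fully out and held between the fingers, with the slotted end low and towards the trap. I'll carry it to free bench and turn it 160°.

```bash
python3 -m creep '[[0.9,-0.7,0.13,0,8.4],[0.9,-0.7,0.13,0,8.4],[0.9,-0.7,0.13,0,8.4],[0.9,-0.7,0.13,0,8.4],[0.9,-0.7,0.13,0,8.4],[0.9,-0.7,0.13,0,8.4],[0.9,-0.7,0.13,0,8.4],[0.9,-0.7,0.13,0,8.4],[0.9,-0.7,0.13,0,8.4],[0.9,-0.7,0.13,0,8.4]]' 30
python3 -m creep '[[0.9,-0.7,0.13,0,8.4],[0.9,-0.7,0.13,0,8.4],[0.9,-0.7,0.13,0,8.4],[0.9,-0.7,0.13,-1,8.4],[0.9,-0.7,0.13,-1,8.4],[0.9,-0.7,0.13,-2,8.4],[0.9,-0.7,0.13,-2,8.4],[0.9,-0.7,0.13,-2,8.4],[0.9,-0.7,0.13,-2,8.4],[0.9,0,0,-2,0],[0.9,0,0,-1,0],[0.9,0,0,0,0]]' 30
```

```text
t: 14.5
tcp_pos: [0.4991, 0.0785, 0.1864]
tool_rot: [0.014, 1.0, -0.0, -0.002]
force: [0.3, 0.6, -0.7]
finger_gap: 0.0218
t: 15.7
tcp_pos: [0.4353, 0.09, 0.0561]
tool_rot: [-0.599, 0.801, 0.002, -0.003]
force: [-0.4, 0.4, -1.3]
finger_gap: 0.0216
```

```bash
python3 -m creep '[[0.9,0,0,-1,0],[0.9,0,0,-0.8,0],[0.9,0,0,-0.7,0],[0.9,0,0,-0.5,0],[0.9,0,0,-0.5,0],[0.9,0,0,-0.5,0],[0.9,0,0,0,0]]' 5
```

```text
t: 16.4
tcp_pos: [0.4375, 0.0902, 0.0184]
tool_rot: [-0.599, 0.8, 0.0, -0.0]
force: [0.1, 0.1, -1.3]
finger_gap: 0.022
```

```bash
python3 -m creep '[[0.9,0,0,-0.5,0],[0.9,0,0,-0.5,0],[0.9,0,0,-0.3,0],[0.9,0,0,0,0],[0.6,0,0,0,0],[0.4,0,0,0,0],[0.2,0,0,0,0],[0,0,0,0,0],[0,0,0,0,0],[0,0,0,0,0]]' 5
python3 -m creep '[[0,0,0,2,0],[0,0,0,3,0],[0,-0.5,-2,4,0],[0,-0.5,-3,4,0],[0,-0.5,-3,4,0],[0,0,0,0,0]]'
python3 - <<'E'
from plant import status,capture
import cv2,numpy as np
c=capture("wrist"); np.savez("pics/w5.npz",**c);cv2.imwrite("pics/w5.png",c["img"])
a=capture("scene");np.savez("pics/scene5.npz",**a)
print(status.read_state()["tcp_pos"])
E
```

```text
t: 17.4
tcp_pos: [0.4378, 0.0902, 0.0059]
tool_rot: [-0.599, 0.8, -0.0, 0.0]
force: [0.8, -0.2, 0.1]
finger_gap: 0.0648
t: 18.0
tcp_pos: [0.4271, 0.0199, 0.1823]
tool_rot: [-0.593, 0.805, -0.009, 0.001]
force: [1.1, -0.1, 0.7]
finger_gap: 0.0952
[0.42420188 0.02138227 0.17648336]
```

View pics/w5.png

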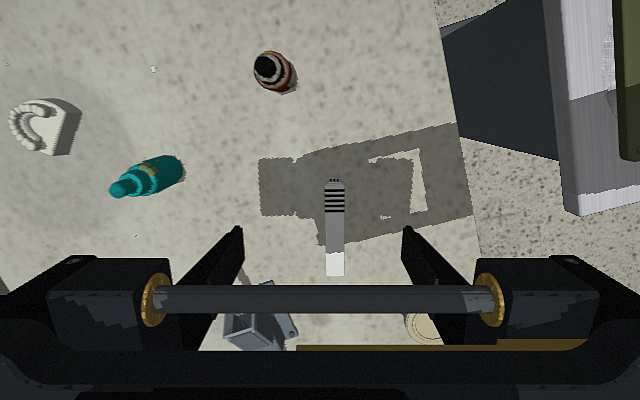

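The cartridge lies flat. Its slotted end is at (335,183), away from the trap, and its plain end at (335,277) faces the trap.

```bash
python3 - <<'E'
from h import *
np.set_printoptions(precision=4,suppress=True)
w=np.load("pics/w5.npz")
g=cv2.cvtColor(w["img"],cv2.COLOR_BGR2GRAY)
for y in (216,225,235,244,256,264): 
    r=g[y,315:356].astype(int); d=np.diff(r); print(y,315+np.argmax(d)+.5,315+np.argmin(d)+.5, [int(x) for x in r[6:35:2]])
s=plane(w,335,182.5,.018);p=plane(w,335,276,.018)
print(s,p,np.linalg.norm(s-p),(s+p)/2,np.degrees(np.arctan2(*(p-s)[1::-1])))
q=(s+.15*(p-s));print("grip pt",q)
E
python3 -m creep '[[0,0,1,0,-8.57],[0,0,1,0,-8.57],[0,0,1,0,-8.57],[0,0,0.8,0,-8.57],[0,0,0,0,-8.57],[0,0,0,0,-8.57],[0,0,0,0,-8.57],[0,0,0,0,-8.57],[0,0,0,0,-8.57],[0,0,0,0,-8.57],[0,0,0,0,-8.57]]' 5
python3 -m creep '[[0,0,0,0,-8.57],[0,0,0,0,-8.57],[0,0,0,0,-8.57],[0,0,0,0,-8.57],[0,0,0,0,-8.57],[0,0,0,0,-8.57],[0,0,0,0,-8.57],[0,0,0,0,-8.57],[0,0,0,0,-8.57],[0,0,0,0,-8.57],[0,0,0,0,0],[0,0,0,0,0]]' 5
```

```text
216 324.5 343.5 [95, 96, 114, 122, 121, 121, 122, 119, 121, 122, 121, 121, 96, 96, 92]
225 324.5 315.5 [93, 93, 112, 120, 120, 120, 121, 120, 120, 121, 119, 120, 98, 96, 91]
235 325.5 315.5 [97, 98, 97, 120, 119, 119, 121, 118, 119, 121, 119, 118, 92, 90, 94]
244 344.5 316.5 [93, 87, 91, 118, 118, 120, 119, 118, 118, 120, 119, 121, 193, 188, 178]
256 325.5 343.5 [169, 176, 164, 218, 216, 216, 215, 215, 216, 214, 214, 216, 180, 165, 157]
264 325.5 343.5 [172, 168, 160, 217, 214, 215, 216, 212, 215, 212, 214, 214, 175, 178, 179]
[0.4164 0.0268 0.018 ] [0.4502 0.1396 0.018 ] 0.11774996521390667 [0.4333 0.0832 0.018 ] 73.31958323575547
grip pt [0.4215 0.0437 0.018 ]
t: 19.2
tcp_pos: [0.4222, 0.0602, 0.1727]
tool_rot: [0.188, 0.982, -0.001, -0.008]
force: [-0.5, 0.3, -0.2]
finger_gap: 0.0954
t: 20.4
tcp_pos: [0.4227, 0.06, 0.1737]
tool_rot: [0.803, 0.596, 0.003, -0.005]
force: [0.0, 0.4, -0.2]
finger_gap: 0.0951
```

```bash
python3 -m creep '[[0,-0.1,-1,-3,0],[0,-0.1,-0.9,-3,0],[0,0,0,-4,0],[0,0,0,-3,0],[0,0,0,-2,0],[0,0,0,-1.5,0],[0,0,0,-0.6,0],[0.4,0,0,0,0],[0.6,0,0,0,0],[0.8,0,0,0,0],[0.9,0,0,0,0],[0.9,0,0,0,0]]' 3
python3 -m creep '[[0.9,0,0,0,0],[0.9,0,0,0,0],[0.9,0,0,0,0],[0.9,0,0,0,0]]' 3
```

```text
t: 21.6
tcp_pos: [0.4221, 0.0406, 0.005]
tool_rot: [0.804, 0.594, 0.004, -0.004]
force: [0.5, 0.2, 0.0]
finger_gap: 0.0604
t: 22.0
tcp_pos: [0.4216, 0.0406, 0.0044]
tool_rot: [0.804, 0.594, 0.004, -0.004]
force: [0.1, 0.6, 0.1]
finger_gap: 0.0286
```

```bash
python3 -m creep '[[0.9,0,0,0,0],[0.9,0,0,0,0],[0.9,0,0,0,0],[0.9,0,0,1,0],[0.9,0,0.1,1,0],[0.9,0,0.2,1,0],[0.9,0.1,0.3,1,0],[0.9,0.1,0.4,1,0],[0.9,0,0,0.3,0],[0.9,0,0,0,0],[0.9,0,0,0,0]]' 3
python3 - <<'E'
from plant import status,capture
import cv2,numpy as np
a=capture("scene");np.savez("pics/scene6.npz",**a)
b=capture("side");np.savez("pics/side6.npz",**b)
cv2.imwrite("pics/c6.png",np.concatenate([cv2.resize(a["img"][160:290,240:370],None,fx=3,fy=3),cv2.resize(b["img"][120:250,240:370],None,fx=3,fy=3)],1))
E
```

```text
t: 23.1
tcp_pos: [0.4237, 0.0506, 0.0574]
tool_rot: [0.804, 0.594, 0.004, -0.004]
force: [0.6, -0.6, 0.3]
finger_gap: 0.0219
```

View pics/c6.png

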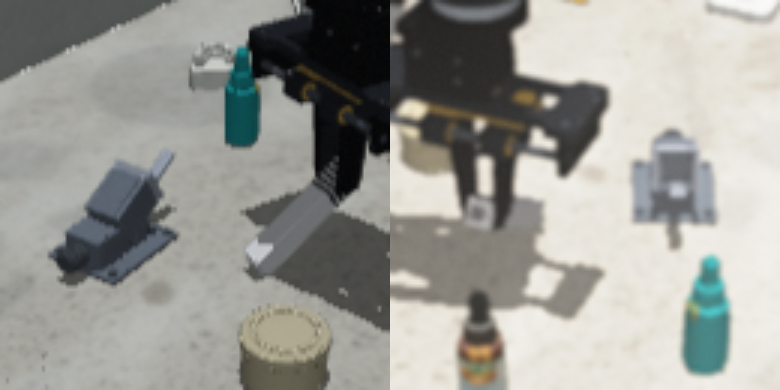

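The cartridge drooped as hoped, with its plain end low and about 30° of slope. Now I'll grip firmly and carry it to a staging point out along the slot.

```bash
python3 -m creep '[[0.9,0,0,0,0],[0.9,0,0,0,0],[0.9,0,0,2,0],[0.9,0,-0.8,3,0],[0.9,2,-0.8,3,3],[0.9,2.5,-0.8,2,4],[0.9,2.5,-0.8,0,4],[0.9,2.5,-0.8,0,4],[0.9,2.5,-0.8,0,3.2],[0.9,2.5,-0.8,0,3],[0.9,0.6,0,0,0],[0.9,0,0,0,0]]' 40
python3 - <<'E'
from plant import status,capture
import cv2,numpy as np
c=capture("wrist"); np.savez("pics/w7.npz",**c)
a=capture("scene");np.savez("pics/scene7.npz",**a)
W=cv2.resize(c["img"][0:240,240:440],None,fx=2,fy=2)
S=cv2.resize(a["img"][155:275,240:340],None,fx=4,fy=4,interpolation=2)
cv2.imwrite("pics/w7.png",np.concatenate([W,S],1))
print(status.read_state()["tcp_pos"],status.read_state()["tool_rot"])
E
```

```text
t: 24.4
tcp_pos: [0.5744, -0.0053, 0.1565]
tool_rot: [0.682, 0.732, 0.002, -0.006]
force: [-0.7, -0.2, -1.2]
finger_gap: 0.022
[ 0.57351276 -0.00499071  0.15670506] [ 0.68133791  0.73194217  0.00235162 -0.00581236]
```

View pics/w7.png

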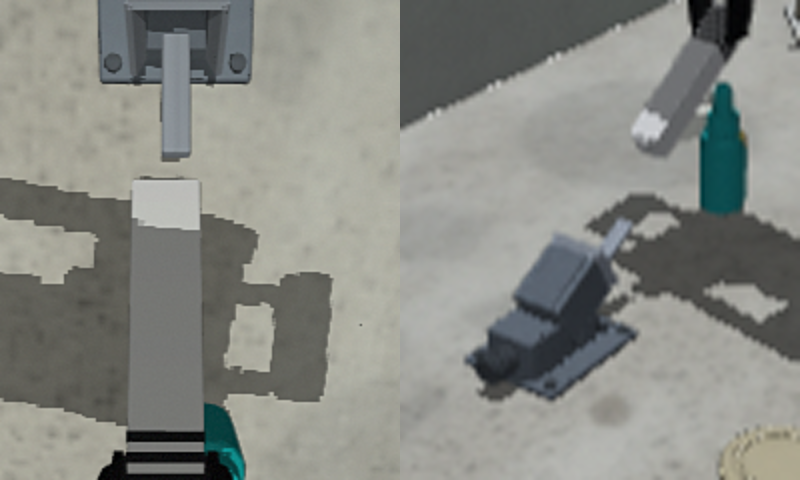

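In the wrist view the tongue tip is at crop (176,153), full-frame (328,76.5), and the cartridge's plain end edge is at crop (166,180), i.e. (323,90). In the scene crop the tongue tip is at (624.5,223), i.e. (296.1,210.8). It's aimed about 5 px too far to -x.

Run:
```python
from h import *
np.set_printoptions(precision=4,suppress=True)
w=np.load("pics/w7.npz");a=np.load("pics/scene7.npz")
T,e=tri(w,(328,76.5),a,(296.1,210.8)); print("tip",T,e)
y=np.radians(4.1);s,c=np.sin(np.radians(28)),np.cos(np.radians(28))
dh=np.array([np.sin(y),-np.cos(y),0]);d=dh*c+[0,0,s];n=-dh*s+[0,0,c]
M0=np.array([.5641,.1432,.041]); print("pred tip from M0",M0+.048*d-.012*n,"M from tip",T-.048*d+.012*n)
# bar rear/lower: edges at rows -> bar mid line in image
g=cv2.cvtColor(w["img"],cv2.COLOR_BGR2GRAY).astype(int)
for r in (96,105,150,190,205):
    q=np.diff(g[r,290:360]); print(r,290+np.argmax(np.abs(q[:25]))+.5,290+35+np.argmax(np.abs(q[35:60]))+.5)
tcp=np.array([.5735,-.005,.1567]);G=tcp+[0,0,.0066]
for th in (28,30,32):
    t=np.radians(th);ax=-dh*np.cos(t)+[0,0,-np.sin(t)]; nn=-dh*-np.sin(t)*-1+[0,0,np.cos(t)]
    E=G+.105*ax; C=E-.003*ax+.011*nn; print(th,"plain end",E,"edge px",proj(w,C),proj(a,C),"endface low",proj(a,E-.010*nn))
for z in (.100,.11,.12): print(z,plane(w,323,90,z))
# tongue line
p1=plane(w,328,76.5,T[2]);p2=plane(w,328,20,T[2]-.0225);print("tongue yaw",np.degrees(np.arctan2(-(p1-p2)[0],(p1-p2)[1]))+180,p1,p2)
```

```text
tip [0.5698 0.0964 0.0545] 0.0021983283326157213
pred tip from M0 [0.5675 0.0953 0.0529] M from tip [0.5664 0.1443 0.0426]
96 305.5 340.5
105 305.5 339.5
150 304.5 340.5
190 304.5 340.5
205 303.5 341.5
28 plain end [0.5669 0.0875 0.114 ] edge px [322.2032  78.224 ] [297.8847 186.614 ] endface low [299.5921 192.3855]
30 plain end [0.567  0.0857 0.1108] edge px [322.2324  81.0222] [298.2155 187.5512] endface low [300.0691 193.1081]
32 plain end [0.5671 0.0838 0.1077] edge px [322.2605  83.9045] [298.5706 188.4503] endface low [300.5667 193.7868]
0.1 [0.5675 0.0843 0.1   ]
0.11 [0.5676 0.0838 0.11  ]
0.12 [0.5676 0.0834 0.12  ]
tongue yaw 3.9290276210776938 [0.5707 0.0971 0.0545] [0.5674 0.1441 0.032 ]
```

```bash
python3 -m creep '[[0.9,0.38,0,0,0],[0.9,-0.06,0.9,-1,0],[0.9,-0.06,0.9,-1,0],[0.9,-0.06,0.9,-1,0],[0.9,-0.06,0.9,-0.9,0],[0.9,-0.06,0.8,-0.8,0],[0.9,0,0,0,0],[0.9,0,0,0,0]]' 40
python3 - <<'E'
from plant import status,capture
import cv2,numpy as np
c=capture("wrist"); np.savez("pics/w8.npz",**c)
a=capture("scene");np.savez("pics/scene8.npz",**a)
W=cv2.resize(c["img"][0:160,260:400],None,fx=3,fy=3)
S=cv2.resize(a["img"][175:255,250:330],None,fx=6,fy=6,interpolation=2)
cv2.imwrite("pics/w8.png",np.hstack([W[:,:320],S]) if 0 else np.hstack([W,cv2.resize(S,(380,480))]))
print(status.read_state()["tcp_pos"])
E
```

```text
t: 25.3
tcp_pos: [0.5753, 0.0389, 0.1101]
tool_rot: [0.681, 0.732, 0.003, -0.005]
force: [0.1, -1.1, -1.0]
finger_gap: 0.022
[0.57586299 0.03845489 0.11094679]
```

View pics/w8.png

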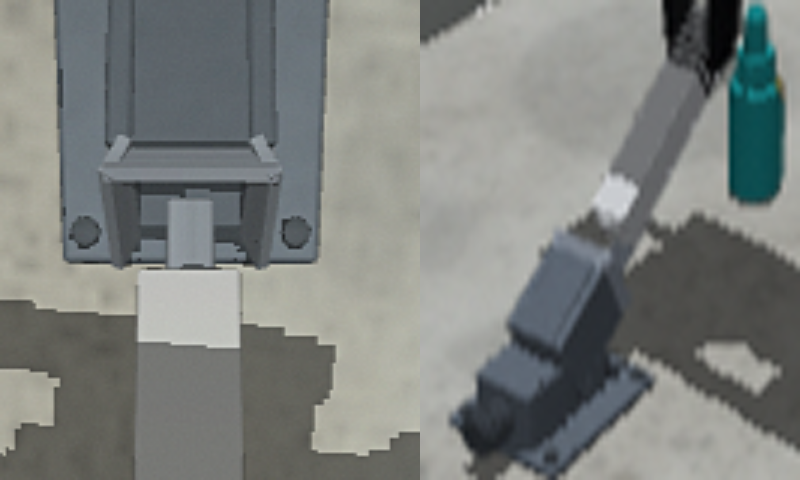

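Laterally the cartridge (crop x 189.5), tongue (191) and mouth (190.5) agree to under 0.5 mm. Next I'll lower it until it touches the tongue.

```bash
python3 -m creep '[[0.9,0,0,-0.4,0],[0.9,0,0,-0.3,0],[0.9,0,0,-0.1,0],[0.9,0,0,0,0]]' 15
python3 -m creep '[[0.9,0,0,-0.2,0],[0.9,0,0,-0.1,0],[0.9,0,0,0,0]]' 15
```

```text
t: 25.8
tcp_pos: [0.5756, 0.0386, 0.1025]
tool_rot: [0.681, 0.732, 0.003, -0.005]
force: [0.7, -0.7, -0.3]
finger_gap: 0.0218
t: 26.1
tcp_pos: [0.5754, 0.0387, 0.0994]
tool_rot: [0.681, 0.732, 0.003, -0.005]
force: [1.0, 0.5, 0.8]
finger_gap: 0.0216
```

```bash
python3 -m creep '[[0.9,0,0,-0.2,0],[0.9,0,0,-0.1,0],[0.9,0,0,0,0]]' 15
python3 -m creep '[[0.9,0,0,-0.2,0],[0.9,0,0,-0.1,0],[0.9,0,0,0,0]]' 15
```

```text
t: 26.4
tcp_pos: [0.5754, 0.0386, 0.0963]
tool_rot: [0.681, 0.732, 0.003, -0.005]
force: [-0.3, 0.3, 1.0]
finger_gap: 0.0221
t: 26.7
tcp_pos: [0.5753, 0.0386, 0.0931]
tool_rot: [0.681, 0.732, 0.003, -0.005]
force: [1.1, 0.4, 2.1]
finger_gap: 0.022
```

```bash
python3 -m creep '[[0.9,-0.03,0.44,-0.235,0],[0.9,-0.03,0.44,-0.235,0],[0.9,-0.03,0.44,-0.235,0],[0.9,0,0,0,0]]' 20
python3 - <<'E'
from plant import status,capture
import cv2,numpy as np
c=capture("wrist"); a=capture("scene")
W=cv2.resize(c["img"][0:160,260:400],None,fx=3,fy=3)
S=cv2.resize(a["img"][175:255,250:330],(380,480),interpolation=2)
cv2.imwrite("pics/w9.png",np.hstack([W,S]))
E
```

```text
t: 27.1
tcp_pos: [0.5745, 0.0529, 0.0862]
tool_rot: [0.681, 0.732, 0.003, -0.005]
force: [1.9, 2.7, 2.1]
finger_gap: 0.0219
```

View pics/w9.png

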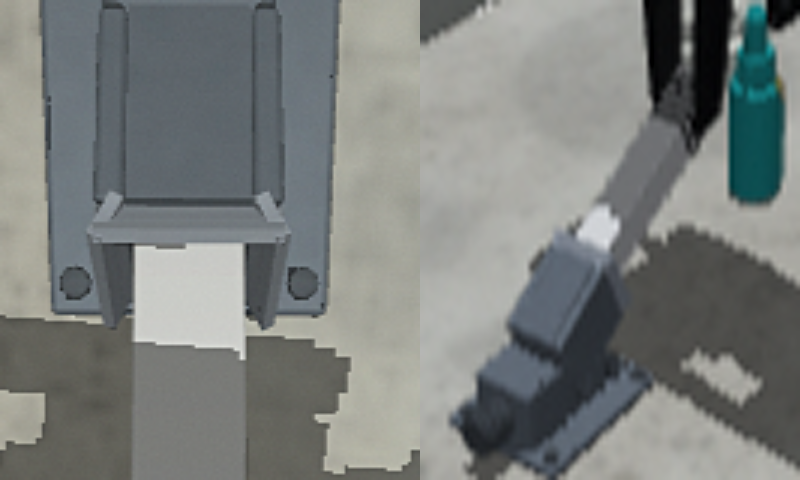

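The plain end has entered under the top lip, centred (189.5 against 189 px). I'll keep pushing in small steps.

```bash
python3 -m creep '[[0.9,-0.03,0.44,-0.235,0],[0.9,-0.03,0.44,-0.235,0],[0.9,0,0,0,0]]' 20
python3 -m creep '[[0.9,-0.03,0.44,-0.235,0],[0.9,-0.03,0.44,-0.235,0],[0.9,0,0,0,0]]' 20
```

```text
t: 27.5
tcp_pos: [0.5757, 0.0569, 0.0844]
tool_rot: [0.68, 0.733, 0.001, -0.001]
force: [-2.4, -11.5, 11.7]
finger_gap: 0.0218
t: 27.8
tcp_pos: [0.5753, 0.0644, 0.0809]
tool_rot: [0.68, 0.733, -0.0, -0.0]
force: [-4.2, -16.0, 18.5]
finger_gap: 0.0221
```

```bash
python3 -m creep '[[0.9,0,0,0.2,0],[0.9,0,0,0.2,0],[0.9,0,0,0,0]]' 20
python3 -m creep '[[0.9,-0.03,0.44,-0.235,0],[0.9,0,0,0,0],[0.9,0,0,0,0]]' 20
```

```text
t: 28.1
tcp_pos: [0.5742, 0.0652, 0.0817]
tool_rot: [0.681, 0.732, 0.0, -0.001]
force: [0.9, -11.7, 5.4]
finger_gap: 0.0221
t: 28.4
tcp_pos: [0.5738, 0.0722, 0.0792]
tool_rot: [0.681, 0.732, 0.002, -0.003]
force: [1.6, -4.2, 4.3]
finger_gap: 0.0215
```

```bash
python3 -m creep '[[0.9,-0.03,0.44,-0.235,0],[0.9,-0.03,0.44,-0.235,0],[0.9,0,0,0,0]]' 20
python3 - <<'E'
from plant import status,capture
import cv2,numpy as np
c=capture("wrist"); a=capture("scene"); np.savez("pics/w10.npz",**c)
W=cv2.resize(c["img"][0:240,260:400],(420,720)[::1] and (350,600),interpolation=2)
S=cv2.resize(a["img"][175:255,250:330],(440,440),interpolation=2);S=cv2.copyMakeBorder(S,0,160,0,0,0)
cv2.imwrite("pics/w10.png",np.hstack([W,S]))
E
```

```text
t: 28.7
tcp_pos: [0.5732, 0.0823, 0.0747]
tool_rot: [0.681, 0.732, 0.003, -0.004]
force: [0.4, -2.7, 5.9]
finger_gap: 0.0215
```

View pics/w10.png

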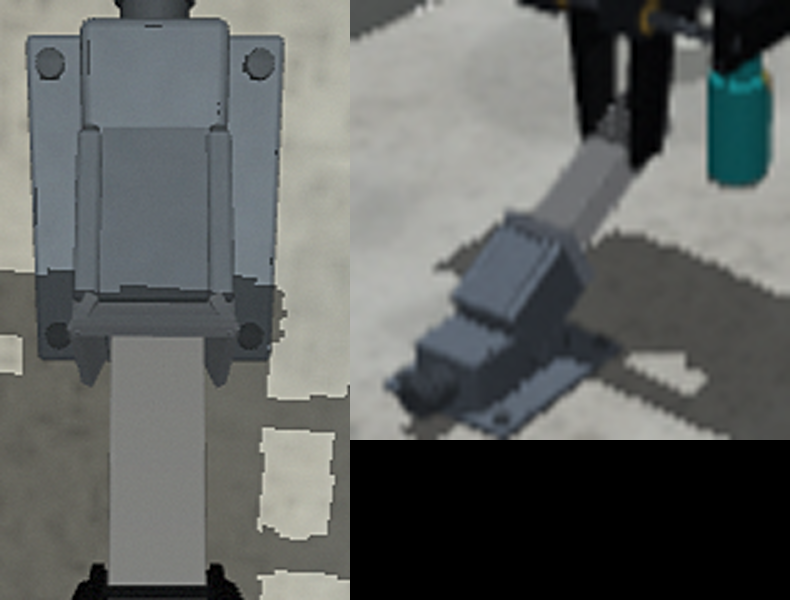

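It's well inside and still centred. I'll continue until it stops against the bottom.

```bash
python3 -m creep '[[0.9,-0.03,0.44,-0.235,0],[0.9,0,0,0,0],[0.9,0,0,0,0]]' 20
python3 -m creep '[[0.9,-0.03,0.44,-0.235,0],[0.9,0,0,0,0],[0.9,0,0,0,0]]' 20
python3 -m creep '[[0.9,-0.03,0.44,-0.235,0],[0.9,0,0,0,0],[0.9,0,0,0,0]]' 20
```

```text
t: 29.1
tcp_pos: [0.573, 0.0868, 0.0726]
tool_rot: [0.681, 0.732, 0.003, -0.004]
force: [2.1, -1.9, 6.3]
finger_gap: 0.0218
t: 29.4
tcp_pos: [0.5725, 0.0913, 0.0704]
tool_rot: [0.681, 0.732, 0.003, -0.004]
force: [-0.4, -2.0, 7.5]
finger_gap: 0.0223
t: 29.7
tcp_pos: [0.5723, 0.0955, 0.0684]
tool_rot: [0.681, 0.732, 0.003, -0.004]
force: [-0.6, -3.5, 10.2]
finger_gap: 0.0218
```

```bash
python3 -m creep '[[0.9,0,0,0.3,0],[0.9,0,0,0,0],[0.9,-0.03,0.44,-0.235,0],[0.9,0,0,0,0],[0.9,0,0,0,0]]' 20
python3 -m creep '[[0.9,-0.03,0.44,-0.235,0],[0.9,0,0,0,0],[0.9,0,0,0,0]]' 20
python3 - <<'E'
from plant import status,capture
import cv2,numpy as np
c=capture("wrist"); a=capture("scene"); np.savez("pics/w11.npz",**c)
W=cv2.resize(c["img"][0:240,260:400],(350,600),interpolation=2)
S=cv2.resize(a["img"][175:255,250:330],(440,440),interpolation=2);S=cv2.copyMakeBorder(S,0,160,0,0,0)
cv2.imwrite("pics/w11.png",np.hstack([W,S]))
E
```

```text
t: 30.2
tcp_pos: [0.5715, 0.0972, 0.0683]
tool_rot: [0.681, 0.733, 0.0, -0.003]
force: [-1.2, -12.4, 7.5]
finger_gap: 0.0217
t: 30.5
tcp_pos: [0.5717, 0.1004, 0.0673]
tool_rot: [0.68, 0.733, -0.0, -0.002]
force: [-2.7, -16.3, 12.0]
finger_gap: 0.0219
```

The y-resistance suggests it has bottomed. I'll release, back off and measure numerically, since my picture budget is spent.

```bash
python3 -m creep '[[0.9,0.03,-0.3,0.15,0],[0.6,0,0,0,0],[0.4,0,0,0,0],[0,0,0,0,0],[0,0,0,0,0],[0,0,0,0,0],[0,0,0,0,0],[0,0,0,2,0],[0,0,-1,4,0],[0,0,-2,4,0],[0,0,-3,4,0],[0,0,-3,4,0]]' 20
python3 -m creep '[[0,0,-3,3,0],[0,0,-3,0,0],[0,0,0,0,0],[0,0,0,0,0]]'
python3 - <<'E'
from h import *
from plant import status,capture
np.set_printoptions(precision=4,suppress=True)
w=capture("wrist");np.savez("pics/w12.npz",**w);a=capture("scene");np.savez("pics/scene12.npz",**a)
print(status.read_state()["tcp_pos"])
M=np.array([.566,.144,.0418]);y=np.radians(4.1);s,c=np.sin(np.radians(28)),np.cos(np.radians(28))
dh=np.array([np.sin(y),-np.cos(y),0]);d=dh*c+[0,0,s];n=-dh*s+[0,0,c]
for u in (.0,.049,.081,.084): print(u,proj(w,M+u*d+.011*n),proj(a,M+u*d+.011*n))
print("endlow",proj(w,M+.084*d-.011*n))
x=int(round(proj(w,M+.07*d+.011*n)[0]))
g=cv2.cvtColor(w["img"],cv2.COLOR_BGR2GRAY)
r0=int(proj(w,M+.03*d+.011*n)[1])
for k in range(r0,r0+60): print(k,g[k,x-4:x+5:2].tolist(),end="; ")
x=x
E
```

```text
t: 31.8
tcp_pos: [0.5709, 0.0111, 0.2483]
tool_rot: [0.681, 0.732, 0.003, -0.005]
force: [0.6, -0.3, 0.0]
finger_gap: 0.095
t: 32.2
tcp_pos: [0.5709, -0.0485, 0.2761]
tool_rot: [0.682, 0.732, 0.003, -0.006]
force: [0.3, 0.4, -0.8]
finger_gap: 0.0951
[ 0.5707 -0.0475  0.2755]
0.0 [331.2367  -4.1184] [283.5356 220.2822]
0.049 [331.5166  33.9229] [293.5138 205.7451]
0.081 [331.7085  60.0162] [299.8331 196.5385]
0.084 [331.7269  62.5158] [300.4178 195.6866]
endlow [331.2208  74.5667]
18 [180, 179, 179, 181, 179]; 19 [176, 180, 179, 178, 180]; 20 [178, 179, 178, 179, 178]; 21 [181, 178, 179, 180, 180]; 22 [180, 180, 180, 181, 178]; 23 [180, 180, 179, 176, 180]; 24 [180, 179, 182, 181, 179]; 25 [179, 179, 180, 180, 181]; 26 [180, 179, 179, 179, 182]; 27 [181, 179, 178, 181, 182]; 28 [179, 179, 179, 180, 180]; 29 [180, 181, 181, 181, 179]; 30 [183, 183, 181, 182, 182]; 31 [191, 194, 194, 194, 195]; 32 [143, 128, 131, 130, 129]; 33 [0, 0, 0, 0, 0]; 34 [0, 0, 0, 0, 0]; 35 [133, 143, 144, 161, 160]; 36 [207, 208, 209, 207, 205]; 37 [145, 145, 131, 131, 132]; 38 [0, 0, 0, 0, 0]; 39 [0, 0, 0, 0,
[... 339 characters left out ...]
190, 190, 188]; 53 [0, 0, 0, 0, 0]; 54 [4, 0, 0, 1, 1]; 55 [76, 79, 77, 78, 88]; 56 [204, 202, 202, 203, 201]; 57 [187, 187, 187, 185, 184]; 58 [182, 183, 186, 185, 186]; 59 [190, 185, 180, 177, 175]; 60 [109, 133, 133, 133, 133]; 61 [209, 209, 208, 208, 210]; 62 [97, 75, 66, 100, 101]; 63 [198, 193, 193, 194, 193]; 64 [178, 173, 168, 168, 160]; 65 [115, 35, 98, 59, 65]; 66 [122, 36, 98, 63, 62]; 67 [125, 48, 93, 68, 48]; 68 [123, 47, 95, 70, 40]; 69 [123, 52, 81, 76, 29]; 70 [122, 51, 80, 88, 15]; 71 [103, 81, 97, 102, 79]; 72 [85, 87, 86, 86, 91]; 73 [75, 77, 76, 79, 79]; 74 [165, 167, 166, 169, 126]; 75 [158, 155, 158, 165, 162]; 76 [154, 155, 155, 158, 155]; 77 [161, 158, 156, 156, 158];
```

Run:
```python
from h import *
np.set_printoptions(precision=2,suppress=True)
M=np.array([.566,.144,.0418]);y=np.radians(4.1);s,c=np.sin(np.radians(28)),np.cos(np.radians(28))
dh=np.array([np.sin(y),-np.cos(y),0]);d=dh*c+[0,0,s];n=-dh*s+[0,0,c]
for f in ("w3","w12"):
    w=np.load(f"pics/{f}.npz"); g=cv2.cvtColor(w["img"],cv2.COLOR_BGR2GRAY)
    P=[proj(w,M+u*d+k*.011*n) for u,k in ((.081,1),(.084,1),(.084,-1))]; x=int(P[0][0])
    print(f,P,[(k,int(np.median(g[k,x-5:x+6]))) for k in range(55,85)])
```

```text
w3 [array([332.57,  66.79]), array([332.82,  69.24]), array([333.1 ,  80.31])] [(55, 183), (56, 183), (57, 183), (58, 183), (59, 183), (60, 184), (61, 183), (62, 183), (63, 183), (64, 185), (65, 194), (66, 132), (67, 200), (68, 130), (69, 173), (70, 176), (71, 119), (72, 124), (73, 126), (74, 124), (75, 124), (76, 127), (77, 98), (78, 149), (79, 162), (80, 158), (81, 159), (82, 159), (83, 158), (84, 158)]
w12 [array([331.71,  60.02]), array([331.73,  62.52]), array([331.22,  74.57])] [(55, 78), (56, 202), (57, 187), (58, 185), (59, 184), (60, 133), (61, 209), (62, 97), (63, 193), (64, 168), (65, 98), (66, 98), (67, 93), (68, 95), (69, 81), (70, 88), (71, 91), (72, 86), (73, 77), (74, 166), (75, 158), (76, 155), (77, 158), (78, 157), (79, 157), (80, 157), (81, 157), (82, 158), (83, 160), (84, 159)]
```

Compared with the starting picture the cartridge may be 1–2 mm short of home, possibly drawn back on release. A gentle push on the end face with closed fingers will settle it.

```bash
python3 -m creep '[[0.5,0,2,-2,0],[0.8,0,2,-2,0],[1,0.1,2,-3,0],[1,0,1.7,-3,0],[1,0,0,-2,0],[1,0,0,-1,0],[1,0,0,0,0],[1,0,0,0,0],[1,0,0,0,0],[1,0,0,-3,0],[1,0,0,-3,0],[1,0,0,-2.4,0]]' 20
python3 -m creep '[[1,0,0.3,0,0],[1,0,0.3,0,0],[1,0,0.3,0,0],[1,0,0,0,0]]'
```

```text
t: 33.5
tcp_pos: [0.5729, 0.0283, 0.0628]
tool_rot: [0.681, 0.732, 0.003, -0.004]
force: [-0.7, -0.0, 0.1]
finger_gap: 0.0041
t: 33.9
tcp_pos: [0.5737, 0.038, 0.0649]
tool_rot: [0.681, 0.732, 0.004, -0.004]
force: [0.4, -0.1, -0.7]
finger_gap: 0.0007
```

```bash
python3 -m creep '[[1,0,0.3,0,0],[1,0,0.2,0,0],[1,0,0,0,0]]'
python3 -m creep '[[1,0,0.2,0,0],[1,0,0,0,0]]'
```

```text
t: 34.2
tcp_pos: [0.5723, 0.0429, 0.063]
tool_rot: [0.681, 0.732, 0.003, -0.005]
force: [-0.4, 0.1, 1.0]
finger_gap: 0.0004
t: 34.4
tcp_pos: [0.5721, 0.0448, 0.0626]
tool_rot: [0.681, 0.732, 0.003, -0.005]
force: [0.4, 0.7, -1.4]
finger_gap: 0.0006
```

```bash
python3 -m creep '[[1,0,0.3,0,0],[1,0,0.3,0,0],[1,0,0,0,0]]'
python3 -m creep '[[1,0,0.2,0,0],[1,0,0.1,0,0],[1,0,0,0,0]]'
python3 -m creep '[[1,0,0.2,-0.1,0],[1,0,0.1,0,0],[1,0,0,0,0]]'
```

```text
t: 34.7
tcp_pos: [0.5721, 0.051, 0.0625]
tool_rot: [0.681, 0.732, 0.003, -0.005]
force: [0.1, 0.1, -0.8]
finger_gap: 0.0005
t: 35.0
tcp_pos: [0.5721, 0.0538, 0.0626]
tool_rot: [0.681, 0.732, 0.003, -0.005]
force: [0.3, 0.2, 0.2]
finger_gap: 0.0003
t: 35.3
tcp_pos: [0.5723, 0.0564, 0.0617]
tool_rot: [0.681, 0.732, 0.003, -0.005]
force: [-0.0, -1.8, -0.7]
finger_gap: 0.0004
```

```bash
python3 -m creep '[[1,0,0.2,-0.1,0],[1,0,0,0,0],[1,0,0,0,0]]'
python3 -m creep '[[1,0,0.2,-0.1,0],[1,0,0,0,0],[1,0,0,0,0]]'
python3 -m creep '[[1,0,0.2,-0.1,0],[1,0,0,0,0],[1,0,0,0,0]]'
```

```text
t: 35.6
tcp_pos: [0.5732, 0.0569, 0.0616]
tool_rot: [0.681, 0.732, 0.002, -0.003]
force: [1.1, -7.4, 2.8]
finger_gap: 0.0007
t: 35.9
tcp_pos: [0.5742, 0.0571, 0.0616]
tool_rot: [0.681, 0.732, 0.002, -0.001]
force: [0.9, -12.0, 5.2]
finger_gap: 0.0003
t: 36.2
tcp_pos: [0.5752, 0.0574, 0.0616]
tool_rot: [0.681, 0.732, 0.001, 0.001]
force: [0.9, -18.4, 7.8]
finger_gap: 0.0006
```

It's stiff right away, with 18 N over less than 1 mm, so it's home. I'll back off and do the final check.

```bash
python3 -m creep '[[1,0,-0.5,0,0],[1,0,-1,0,0],[1,0,-0.5,3,0],[1,0,0,4,0],[1,0,0,4,0],[0.5,0,-2,4,0],[0,0,-3,3,0],[0,0,-3,2,0],[0,0,-2,0,0],[0,0,0,0,0],[0,0,0,0,0]]'
python3 - <<'E'
from h import *
from plant import status,capture
np.set_printoptions(precision=3,suppress=True)
st=status.read_state();print(st["t"],st["tcp_pos"],st["force"])
M=np.array([.566,.144,.0418]);y=np.radians(4.1);s,c=np.sin(np.radians(28)),np.cos(np.radians(28))
dh=np.array([np.sin(y),-np.cos(y),0]);d=dh*c+[0,0,s];n=-dh*s+[0,0,c]
w=capture("wrist");a=capture("scene");b=capture("side")
g=cv2.cvtColor(w["img"],cv2.COLOR_BGR2GRAY)
P=[proj(w,M+u*d+k*.011*n) for u,k in ((.081,1),(.084,1),(.084,-1))]; x=int(P[0][0])
print(P,[(k,int(np.median(g[k,x-5:x+6]))) for k in range(int(P[0][1])-6,int(P[2][1])+5)])
W=cv2.resize(w["img"][0:200,240:420],(432,480));S=cv2.resize(a["img"][160:250,260:320],(320,480),interpolation=2)
cv2.imwrite("pics/end.png",np.hstack([W,cv2.resize(b["img"][130:290,230:370],(368,480))]))
E
```

```text
t: 37.3
tcp_pos: [0.5717, -0.0571, 0.2576]
tool_rot: [0.681, 0.732, 0.003, -0.006]
force: [-0.3, 0.2, -0.2]
finger_gap: 0.0431
37.3 [ 0.572 -0.057  0.258] [-0.35   0.202 -0.167]
[array([332.346,  48.255]), array([332.364,  50.892]), array([331.797,  64.44 ])] [(42, 0), (43, 92), (44, 204), (45, 189), (46, 187), (47, 210), (48, 100), (49, 201), (50, 157), (51, 144), (52, 217), (53, 108), (54, 98), (55, 103), (56, 97), (57, 92), (58, 92), (59, 88), (60, 123), (61, 89), (62, 92), (63, 91), (64, 87), (65, 81), (66, 169), (67, 161), (68, 160)]
```

View pics/end.png

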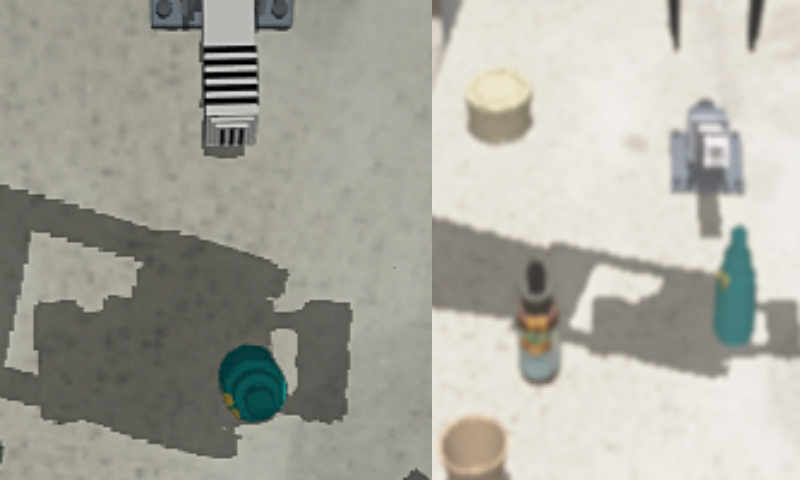

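The strainer end points outwards. Its end crease is at row 48, where I predict 48.3 for fully home. The amber bottle stands upright (side view), and the gripper touches nothing.

```bash
python3 -c "
from plant import manip
print(manip.sign_off())"
```

```text
the job is handed in; nothing more can be done
None
```

The cartridge is turned end for end and back in its slot with the slotted strainer end outwards. I handed the job in at about 37 s of the 64 s; the hand-in gave no verdict.

**What I did:**
1. I stood the dropper bottle upright at about (0.44, -0.10), roughly 20 cm from where it was.
2. I pulled the cartridge out, turned it 160° and laid it flat on free bench.
3. I picked it up again lightly by the strainer end so the plain end drooped to the slot's slope, then turned it the last 20°.
4. I slid it in along the tongue, plain end first, let go, and pushed the end face with closed fingers.

**Last checks:**
- **Home:** the final push met 18 N within about 1 mm of travel, so the cartridge is against the bottom. In the last wrist picture its end crease was at row 48, against 48.3 predicted for fully home.
- **Disagreement:** compared with the starting picture, the cartridge looked 1–2 mm short of home just before that push. That is within measuring error and the 5 mm limit.
- **Surroundings:** the bottle stood upright in the last side view. The gripper was well clear and read no force. The round box, crucible and turquoise bottle looked undisturbed. The jaw cast and tub were out of the final picture, but I worked nowhere near them.

One snag: partway in, the cartridge jammed at about 18 N because I was pressing too low. Lifting slightly freed it. I also viewed 14 pictures, four over the budget of 10.

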